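# Fit the firm damper foot to the pump base

### The job

Two loose, identical-looking damper feet stand on the black mat: one is firm, the other has gone soft. Press their orange caps about 10 mm down, there on the mat, with a moment's hold, to feel which is which. Then stand the firm one upright in the empty seat of the blue pump base and prove it there by one more such press with the fingers (about 10 mm, held a moment, not to the hard stop), leaving the soft one standing where it was.

Things in the scene. Friction and masses are not known exactly. Their poses are not given: they have to be found in the camera images.
- cap_a: One loose foot's orange spring cap, 34 mm in diameter; origin at the centre of its top face, z up. Below it, on the same axis, the foot's grey upright cylinder, 46 mm in diameter and 40 mm high (grip it here); cap top 60 mm above the foot's underside. The foot weighs about 0.17 kg. The cap goes down 14 mm to a hard stop. Foot on a black mat 150 x 250 x 3 mm: cap top 63 mm above the bench.
- cap_b: The cap of the other loose foot, 100 to 140 mm away on the same mat, of the same size and looks. Exactly one of the two feet is firm, either one. Pushed down 10 mm (not as far as the hard stop), the cap resists with about 5 N on the soft foot and about 16 N on the firm one; it springs back when let go.
- seat (a point): Centre of the floor (white) of the empty round seat, 8 mm above the bench: a recess 68 mm in diameter, 6 mm deep, in a fixed blue plate 200 x 200 x 14 mm. x and y run along the plate's edges, z up; the plate's centre is at (+55, +55) mm. Seats at (+110, 0), (0, +110), (+110, +110) mm hold like feet already fitted and fixed, tops 68 mm above the bench.

How it is judged:
By the outcome, as a careful person would: the job done as asked, in the order asked, and still so for the second after the job is handed in, with the robot touching nothing.
It also fails if it takes over 59 s, if anything falls off the work surface, if the arm or the gripper's body presses on something with over 40 N, if the wrist force passes 120 N, or if a joint passes its speed limit or range.

### The arm

A 6-joint arm with a two-finger parallel gripper is mounted at the origin on the work surface. World frame = base frame: x ahead of the robot, y to its left, z up, the work surface at z = 0. Lengths are in m, angles in rad, forces in N, time in s.
With the tool pointing down it reaches from about 0.3 to 0.875 m from the base axis. Payload 6.4 kg.
Tool frame: the origin (TCP) lies between the finger pads; the fingertips stand 8 mm ahead of it and the grasp point (between the pads) lies 11 mm behind it; z points along the fingers, y is the direction in which the jaws open and shut (so a half turn about z gives the same grasp; the last joint's range is limited). The gripper opens to 85 mm and grips with 20 to 120 N. Pads are 22 mm wide; open, the fingers measure 114 mm over their backs; the gripper's body (76 mm by 85 mm) begins 54 mm behind the grasp point. The pads swing forward as they close: fully open they stand 13 mm farther back than shut.
Start: joints at [1.054, 0.181, 1.607, -0, 1.354, -0.206], TCP at [0.176, 0.547, 0.239] pointing down, gripper open.
Joint ranges: [-2.99, 2.99], [-0.89, 2.07], [0.3, 2.58], [-1.14, 4.28], [0, 2.63], [-3.12, 3.12]. Speed limits (rad/s): [2.57, 2.57, 3.01, 3.14, 3.14, 3.14].

### API

Orientations are given as a unit quaternion [w, x, y, z].
In Python, from bench import monitor, viewer, workorder, spotter gives the robot as it stands. The module is installed in compiled form; this text tells all that it offers.
- The arm moves only by the tool move_arm, never from a script. Its argument "motion" is a list of rows, each a list of 3 entries, a list of its own where there are three numbers: the shift along the tool's x, y, z in units of 60 mm (1.0 is 60 mm), then the turn, a rotation vector about the tool's x, y, z in units of 8 degrees (1.0 is 8 degrees), then the opening in per cent of the stroke, from 0 (shut) to 100 (fully open). In form: [[[dx, dy, dz], [rx, ry, rz], grip], ...]. A call has 1 to 10 rows; each row is the pose to reach, as a shift and turn from the pose commanded when the call began, along the tool's axes at that moment; what a row does not reach only later rows make up. A row lasts 1/8 s, in which the tool goes at most 62.5 mm and 10.7 degrees, less where a joint would pass 70% of its speed; a pose out of reach is approached as far as the arm can. A call with a gripper value outside its range is refused whole. The fingers move at their own pace and stop on an object; the grip force is fixed at half the most. Time passes only in rows, so rows that repeat a pose let the fingers close. It gives the time, the measured TCP pose, the force and the opening at its end, in the units of the state.
- monitor.get_obs(): the state, without advancing time (a new reading comes with each control period).
- viewer.camera(name): name is "scene" or "top" or "wrist"; returns the picture (400x640x3 uint8, blue, green, red); there is no depth.
- viewer.calibration(name): a dict with "fovy" (degrees; the focal length in pixels is half the picture's height over the tangent of half this angle, whatever the lens; pixels are square), "cx", "cy" (the principal point, pixels), "extrinsics" (4x4, takes a point from camera to world coordinates). Camera axes: x right, y down, z forward; pixel columns grow to the right and rows downward; lengths in m; the calibration is good to about 2 mm. A picture is of the moment at which its call begins: read the wrist's pose just before it. calibration takes no time and is no camera call; for the wrist camera it gives the pose at the moment of the call.
- workorder.hand_in(): hands the job in, once; it reports no verdict.
Trained networks look in the newest picture that a camera, given by its name, has taken for a name from the list of things; names that differ only in an ending like _2 or _b are one class to them, and where a whole thing is asked for, a point or a joint stands for the part that bears it (a point fixed in the world has none). Each returns a list of dicts, best first, with "score" (0 to 1); they miss things now and then, are a little off and sometimes report something else, mostly with a low value. They report only what shows in the picture. A call takes as long as a camera call.
- spotter.search_frame(camera, name): "centre" ([column, row] as shares, 0 to 1, of the picture: columns of its width, rows of its height, amid what is visible of it).
- spotter.outline_of(camera, name): "region" (400x640 bool, what is visible of it) and "centre" ([column, row] as shares, 0 to 1, of the picture: columns of its width, rows of its height, amid what is visible of it).
The state is a dict: "time_s": time; "q": joint angles; "dq": joint speeds; "joint_efforts": joint torques, N m; "eef_pos": TCP position; "eef_rot": TCP orientation; "wrist_force": force on the tool from outside, world axes, zero at the start; "torque": the same for the moment, N m; "opening": opening from 0.0 (shut) to 1.0 (fully open).
Only numpy, scipy, OpenCV 4.12 (cv2) and the standard library are available. Lean on these libraries where they do the work, as an engineer would, in place of code of your own. Each camera call takes 0.05 s, during which the arm holds its last target. There are 200 camera calls.

## Working session

There is one attempt and no reset: what is moved stays moved. The work goes in short steps, Python scripts to look and compute and a tool call to move; the robot and the scene stay as the last step left them, time stands still between calls to the robot, and variables do not carry over. Pictures are saved under pics/ and viewed, about 8 in all and at most 12, crops included, and the job is handed in when it is done.

Besides the shell and the picture viewer there is one more tool, called after ">>>" as name([rows], argument=value, ...), one row to a line, values as JSON. move_arm: Moves the arm, as the interface text tells. Its arguments: {"type":"object","properties":{"motion":{"type":"array","items":{"type":"array"}}},"required":["motion"]}

```bash
mkdir -p pics; cat > h.py <<'E'
import numpy as np, cv2
from bench import monitor, viewer, workorder, spotter
from scipy.spatial.transform import Rotation as R
def ray(name,c,r,z,cal=None):
    k=cal or viewer.calibration(name); f=200/np.tan(np.radians(k['fovy'])/2)
    T=np.array(k['extrinsics']); d=T[:3,:3]@np.array([(c-k['cx'])/f,(r-k['cy'])/f,1]); o=T[:3,3]
    return o+d*(z-o[2])/d[2]
def rel(p):
    o=monitor.get_obs(); w,x,y,z=o['eef_rot']; M=R.from_quat([x,y,z,w]).as_matrix()
    return M.T@(np.array(p)-o['eef_pos'])/0.06
E
python3 - <<'E'
from h import *
o=monitor.get_obs(); print({k:np.round(v,3) for k,v in o.items()})
for n in ['top','scene']:
    k=viewer.calibration(n); print(n,k['fovy'],np.round(k['extrinsics'],3).tolist())
    im=viewer.camera(n); cv2.imwrite(f'pics/{n}0.png',im)
    for t,z in [('cap_a',.063),('seat',.008)]:
        for d in spotter.search_frame(n,t):
            c,r=d['centre'][0]*640,d['centre'][1]*400
            print(n,t,round(d['score'],2),round(c),round(r),np.round(ray(n,c,r,z),3))
E
```

```text
{'time_s': np.float64(0.0), 'q': array([ 1.054,  0.182,  1.608,  0.   ,  1.354, -0.206]), 'dq': array([-0.001, -0.   ,  0.002,  0.001, -0.001,  0.001]), 'joint_efforts': array([-2.0000e-03, -4.4487e+01, -3.5134e+01, -1.0000e-03,  9.0000e-03,
        0.0000e+00]), 'eef_pos': array([0.176, 0.547, 0.238]), 'eef_rot': array([-0.   ,  0.155,  0.988, -0.001]), 'wrist_force': array([-0.585,  0.621, -0.442]), 'torque': array([-0.036,  0.026,  0.005]), 'opening': np.float64(1.001)}
top 51.176380618361655 [[-0.006, -0.998, 0.065, 0.482], [-1.0, 0.005, -0.004, 0.012], [0.004, -0.065, -0.998, 0.96], [0.0, 0.0, 0.0, 1.0]]
top cap_a 0.76 218 209 [0.526 0.229 0.063]
top cap_a 0.56 262 185 [0.577 0.136 0.063]
top seat 0.97 403 189 [ 0.572 -0.18   0.008]
scene 46.06746731580506 [[0.736, 0.472, -0.485, 1.063], [0.677, -0.529, 0.512, -0.491], [-0.015, -0.705, -0.709, 0.808], [0.0, 0.0, 0.0, 1.0]]
scene cap_a 0.59 349 195 [0.592 0.133 0.063]
scene cap_a 0.52 358 163 [0.536 0.236 0.063]
scene seat 0.89 245 291 [ 0.58  -0.182  0.008]
```

View pics/top0.png

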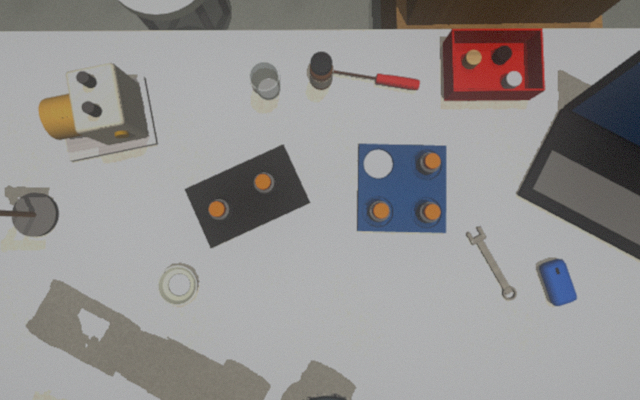

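The top view shows the loose caps at about (218,209) and (263,182), on the black mat. The empty white seat is at (378,164). The spotter's "seat" at (403,189) is really the plate's centre.

```bash
python3 - <<'E'
from h import *
im=cv2.imread('pics/top0.png')
print('seat approx',ray('top',378,164,.008))
k=viewer.calibration('wrist'); T=np.array(k['extrinsics']); print(k['fovy'],np.round(T,3).tolist())
print(rel([.555,.185,.26]))
E
```

```text
seat approx [ 0.6305328  -0.12316736  0.008     ]
58.880124660235964 [[0.306, 0.9, 0.312, 0.096], [0.952, -0.288, -0.101, 0.574], [-0.001, 0.328, -0.945, 0.373], [0.0, 0.0, 0.0, 1.0]]
[-7.86449604 -3.81709483 -0.34880343]
```

>>> move_arm([
  [[-0.9,-0.4,0],[0,0,0],0],
  [[-1.75,-0.85,0],[0,0,0],0],
  [[-2.6,-1.3,0],[0,0,0],0],
  [[-3.5,-1.7,-0.1],[0,0,0],0],
  [[-4.4,-2.1,-0.2],[0,0,0],0],
  [[-5.3,-2.6,-0.3],[0,0,0],0],
  [[-6.2,-3.0,-0.35],[0,0,0],0],
  [[-7.1,-3.4,-0.35],[0,0,0],0],
  [[-7.86,-3.82,-0.35],[0,0,0],0],
  [[-7.86,-3.82,-0.35],[0,0,0],0],
])

```text
time_s: 1.55
eef_pos: [0.5568, 0.1819, 0.2599]
eef_rot: [0.0, 0.157, 0.988, -0.0]
wrist_force: [-0.1, 1.1, 0.2]
opening: -0.002
```

```bash
cat > w.py <<'E'
from h import *
import sys
def blobs(hsv,lo,hi,amin):
    m=cv2.inRange(hsv,lo,hi); n,l,s,c=cv2.connectedComponentsWithStats(m)
    return [(c[i],s[i]) for i in range(1,n) if s[i][4]>amin]
o=monitor.get_obs(); print(o['time_s'],np.round(o['eef_pos'],4),np.round(o['eef_rot'],3),np.round(o['wrist_force'],2),o['opening'])
k=viewer.calibration('wrist'); im=viewer.camera('wrist'); cv2.imwrite(f'pics/{sys.argv[1]}.png',im)
hsv=cv2.cvtColor(im,cv2.COLOR_BGR2HSV)
for c,s in blobs(hsv,(5,150,60),(22,255,255),150):
    p=ray('wrist',*c,.063,k); print('orange',c.round(),s,p.round(4),rel(p).round(2))
for d in spotter.outline_of('wrist','cap_a'):
    c=np.array(d['centre'])*[640,400]; print('spot',round(d['score'],2),c.round(),d['region'].sum(),ray('wrist',*c,.063,k).round(4))
E
python3 w.py w1
```

```text
1.55 [0.5568 0.1819 0.2599] [ 0.     0.157  0.988 -0.   ] [-0.1   1.1   0.23] -0.0020135530003082937
orange [362. 124.] [ 344  106   37   37 1072] [0.5268 0.2342 0.063 ] [0.71 0.66 3.28]
orange [284. 211.] [267 193  34  36 960] [0.5846 0.1368 0.063 ] [-0.71 -0.59  3.28]
orange [ 27. 227.] [   7  210   43   35 1036] [ 0.5204 -0.1171  0.063 ] [-1.   -4.95  3.28]
orange [613. 226.] [593 215  40  24 733] [0.7037 0.4481 0.063 ] [-0.99  4.96  3.28]
orange [  3. 334.] [  0 320  11  31 208] [ 0.6264 -0.2179  0.063 ] [-3.2  -6.    3.28]
spot 0.91 [365. 121.] 1088 [0.5247 0.2373 0.063 ]
spot 0.9 [285. 211.] 1010 [0.585  0.1379 0.063 ]
```

View pics/w1.png

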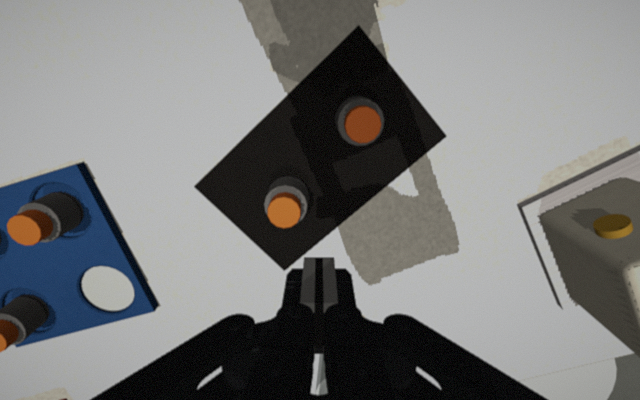

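The wrist view shows cap A at (362,124), cap B at (284,211) and the white seat at (107,288). I'll go down over A first.

>>> move_arm([
  [[0.5,0.45,0.5],[0,0,0],0],
  [[0.71,0.66,1.3],[0,0,0],0],
  [[0.71,0.66,2.0],[0,0,0],0],
  [[0.71,0.66,2.4],[0,0,0],0],
  [[0.71,0.66,2.4],[0,0,0],0],
])

```text
time_s: 2.28
eef_pos: [0.5235, 0.2367, 0.1143]
eef_rot: [-0.002, 0.154, 0.988, -0.001]
wrist_force: [-0.4, 0.1, 0.4]
opening: 0.002
```

```bash
python3 -c "
from h import *
print('z',rel([.527,.234,.071]),rel([.527,.234,.061]))"; python3 w.py w2; python3 - <<'E'
from h import *
im=cv2.imread('pics/w2.png'); cv2.imwrite('pics/w2c.png',im[100:400,120:520])
E
```

```text
z [-0.07308271 -0.02384926  0.7218967 ] [-0.07380198 -0.02347527  0.8885614 ]
2.275 [0.5235 0.2367 0.1143] [-0.002  0.154  0.988 -0.001] [-0.44  0.1   0.4 ] 0.0019229433036194376
orange [317. 235.] [ 289  206   57   59 2520] [0.5234 0.236  0.063 ] [ 0.02 -0.02  0.89]
orange [196. 331.] [183 324  29  19 191] [0.5638 0.1427 0.063 ] [-1.09 -1.3   0.88]
spot 0.63 [198. 331.] 240 [0.5644 0.1433 0.063 ]
spot 0.56 [318. 232.] 2544 [0.5219 0.2369 0.063 ]
```

View pics/w2c.png

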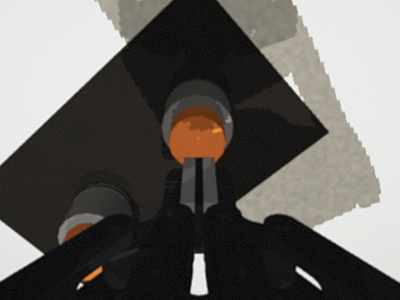

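>>> move_arm([
  [[-0.03,0,0.4],[0,0,0],0],
  [[-0.03,0,0.65],[0,0,0],0],
  [[-0.03,0,0.75],[0,0,0],0],
  [[-0.03,0,0.82],[0,0,0],0],
  [[-0.03,0,0.82],[0,0,0],0],
  [[-0.03,0,0.82],[0,0,0],0],
])

```text
time_s: 3.12
eef_pos: [0.5282, 0.2353, 0.0677]
eef_rot: [0.0, 0.155, 0.988, 0.0]
wrist_force: [-1.8, 0.2, 1.0]
opening: -0.001
```

>>> move_arm([
  [[0,0,0.05],[0,0,0],0],
  [[0,0,0.11],[0,0,0],0],
  [[0,0,0.11],[0,0,0],0],
  [[0,0,0.11],[0,0,0],0],
  [[0,0,0.11],[0,0,0],0],
])

```text
time_s: 3.75
eef_pos: [0.5283, 0.2353, 0.0608]
eef_rot: [0.0, 0.155, 0.988, 0.0]
wrist_force: [-0.7, 1.0, 5.5]
opening: -0.0
```

```bash
python3 w.py w3
```

```text
3.75 [0.5283 0.2353 0.0608] [0.    0.155 0.988 0.   ] [-0.69  1.02  5.54] -0.00023384876513681644
orange [314. 252.] [ 280  232   72   54 1858] [0.5125 0.2387 0.063 ] [ 0.27 -0.03 -0.04]
spot 0.64 [313. 249.] 1746 [0.511  0.2387 0.063 ]
```

View pics/w3.png

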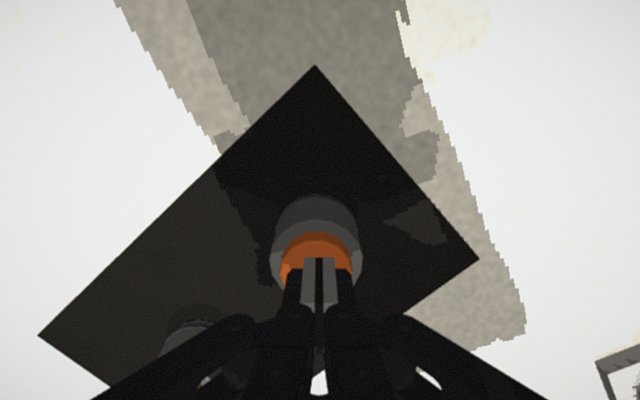

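Cap A gives 5.5 N at about 10 mm, so it's soft. In this view the shut tips sit on the cap at about (318,262). Next I'll press B.

>>> move_arm([
  [[0,0,-0.5],[0,0,0],0],
  [[0,0,-1.0],[0,0,0],0],
  [[-0.6,-0.55,-1.2],[0,0,0],0],
  [[-1.2,-1.1,-1.1],[0,0,0],0],
  [[-1.4,-1.27,-0.7],[0,0,0],0],
  [[-1.4,-1.27,-0.3],[0,0,0],0],
  [[-1.4,-1.27,-0.3],[0,0,0],0],
])

```text
time_s: 4.72
eef_pos: [0.5824, 0.1364, 0.0757]
eef_rot: [-0.003, 0.155, 0.988, -0.001]
wrist_force: [-0.4, 0.5, -0.0]
opening: 0.001
```

```bash
python3 w.py w4; python3 -c "
from h import *
im=cv2.imread('pics/w4.png'); cv2.imwrite('pics/w4c.png',im[150:400,170:470])
print(rel([.585,.137,.061]))"
```

```text
4.725 [0.5824 0.1364 0.0757] [-0.003  0.155  0.988 -0.001] [-0.44  0.47 -0.03] 0.0005286634252972044
orange [505.  84.] [ 454   40  100   88 6896] [0.5267 0.2318 0.063 ] [1.39 1.22 0.24]
orange [318. 251.] [ 284  230   70   53 1803] [0.574  0.1394 0.063 ] [ 0.16 -0.01  0.24]
spot 0.72 [316. 251.] 1837 [0.5734 0.1383 0.063 ]
spot 0.61 [503.  80.] 6793 [0.5251 0.2316 0.063 ]
[-0.0087452   0.00232522  0.29067942]
```

View pics/w4c.png

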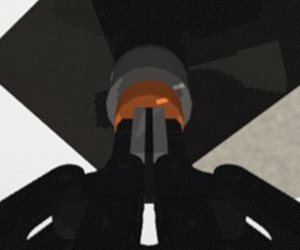

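The shut tips are over cap B, centred in the crop at about column 148. I'll press down.

>>> move_arm([
  [[0,0,0.1],[0,0,0],0],
  [[0,0,0.2],[0,0,0],0],
  [[0,0,0.28],[0,0,0],0],
  [[0,0,0.28],[0,0,0],0],
  [[0,0,0.28],[0,0,0],0],
  [[0,0,0.28],[0,0,0],0],
])

```text
time_s: 5.58
eef_pos: [0.5857, 0.1373, 0.0638]
eef_rot: [0.001, 0.155, 0.988, 0.0]
wrist_force: [-3.1, -0.3, 11.9]
opening: -0.001
```

>>> move_arm([
  [[0,0,0.05],[0,0,0],0],
  [[0,0,0.05],[0,0,0],0],
  [[0,0,0.05],[0,0,0],0],
  [[0,0,0.05],[0,0,0],0],
])

```text
time_s: 6.08
eef_pos: [0.5858, 0.1373, 0.0613]
eef_rot: [0.001, 0.154, 0.988, 0.0]
wrist_force: [-4.7, 0.4, 15.7]
opening: 0.0
```

B gives 15.7 N at about 10 mm, so it's the firm one. I'll rise and open.

>>> move_arm([
  [[0,0,-0.4],[0,0,0],0],
  [[0,0,-1.0],[0,0,0],100],
  [[0,0,-1.0],[0,0,0],100],
  [[0,0,-1.0],[0,0,0],100],
  [[0,0,-1.0],[0,0,0],100],
  [[0,0,-1.0],[0,0,0],100],
])

```text
time_s: 6.82
eef_pos: [0.584, 0.1369, 0.1175]
eef_rot: [-0.001, 0.155, 0.988, -0.0]
wrist_force: [0.1, 0.2, 0.3]
opening: 0.999
```

```bash
python3 w.py w5; python3 -c "
from h import *
print(rel([.585,.137,.021]))"
```

```text
6.825 [0.584  0.1369 0.1175] [-0.001  0.155  0.988 -0.   ] [0.11 0.18 0.29] 0.9993164112078796
orange [463.  80.] [ 425   47   76   68 4081] [0.527  0.2323 0.063 ] [1.39 1.22 0.91]
orange [317. 232.] [ 289  201   56   62 2761] [0.5836 0.1363 0.063 ] [ 0.   -0.01  0.91]
spot 0.87 [461.  81.] 4067 [0.527  0.2311 0.063 ]
spot 0.81 [314. 232.] 2714 [0.5837 0.1349 0.063 ]
[-0.01261125  0.00552045  1.61551282]
```

View pics/w5.png

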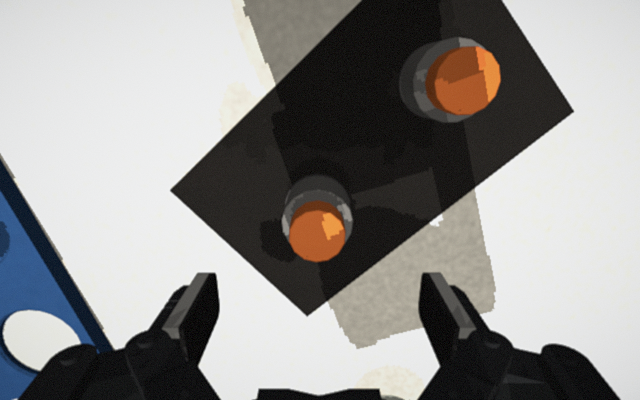

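The open jaws straddle cap B at (317,232), centred. I'll descend and grip.

>>> move_arm([
  [[0,0,0.5],[0,0,0],100],
  [[0,0,1.0],[0,0,0],100],
  [[0,0,1.4],[0,0,0],100],
  [[0,0,1.6],[0,0,0],100],
  [[0,0,1.6],[0,0,0],100],
  [[0,0,1.6],[0,0,0],0],
  [[0,0,1.6],[0,0,0],0],
  [[0,0,1.6],[0,0,0],0],
  [[0,0,1.6],[0,0,0],0],
])

```text
time_s: 8.05
eef_pos: [0.5859, 0.137, 0.0242]
eef_rot: [0.001, 0.155, 0.988, 0.0]
wrist_force: [-0.1, -0.7, 6.2]
opening: 0.52
```

>>> move_arm([
  [[0,0,-0.3],[0,0,0],0],
  [[0,0,-1.0],[0,0,0],0],
  [[0,0,-2.0],[0,0,0],0],
  [[0,0,-2.3],[0,0,0],0],
  [[0,0,-2.3],[0,0,0],0],
])

```text
time_s: 8.68
eef_pos: [0.5855, 0.1371, 0.1625]
eef_rot: [0.002, 0.155, 0.988, 0.0]
wrist_force: [0.3, -1.0, -1.5]
opening: 0.522
```

```bash
python3 w.py w6; python3 - <<'E'
from h import *
def seat(n,im,cal):
    hsv=cv2.cvtColor(im,cv2.COLOR_BGR2HSV)
    blue=cv2.inRange(hsv,(95,90,30),(125,255,255))
    cs,_=cv2.findContours(blue,cv2.RETR_EXTERNAL,cv2.CHAIN_APPROX_SIMPLE)
    hull=cv2.convexHull(max((c for c in cs if cv2.boundingRect(c)[0]<450),key=cv2.contourArea)); pm=cv2.fillPoly(np.zeros(blue.shape,np.uint8),[hull],255)
    w=cv2.inRange(hsv,(0,0,110),(180,60,255))&cv2.erode(pm,np.ones((9,9)))
    N,l,s,c=cv2.connectedComponentsWithStats(w)
    for i in range(1,N):
        if s[i][4]>100: p=ray(n,*c[i],.008,cal); print(n,c[i].round(),s[i],p.round(4))
    bx=hull[:,0,:]; print([ray(n,*q,.014,cal)[:2].round(3).tolist() for q in cv2.approxPolyDP(hull,8,True)[:,0]])
seat('top',cv2.imread('pics/top0.png'),viewer.calibration('top'))
E
```

```text
8.675 [0.5855 0.1371 0.1625] [0.002 0.155 0.988 0.   ] [ 0.32 -0.99 -1.54] 0.5221908136623348
orange [435.  77.] [ 406   50   60   55 2617] [0.527  0.2326 0.063 ] [1.39 1.23 1.62]
orange [319. 333.] [ 271  279   96  107 8322] [0.6895 0.1043 0.063 ] [-1.84  0.02  1.62]
spot 0.89 [436.  73.] 2704 [0.525  0.2333 0.063 ]
spot 0.66 [318. 334.] 8535 [0.69   0.1032 0.063 ]
top [378. 163.] [363 149  30  30 686] [ 0.6318 -0.1222  0.008 ]
[[0.676, -0.084], [0.668, -0.276], [0.476, -0.269], [0.482, -0.075]]
```

View pics/w6.png

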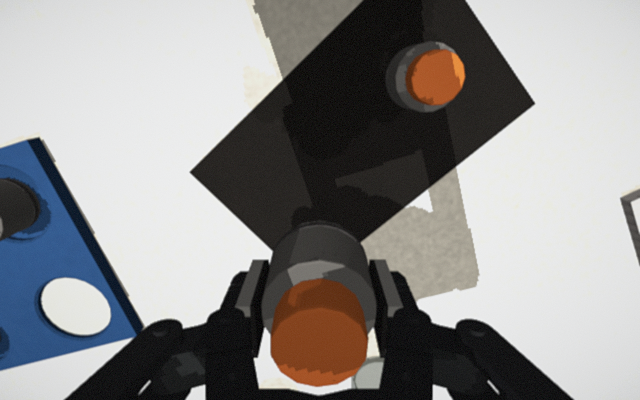

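B is held, with its cap at (319,333), and A still stands at (435,77). The seat shows at (76,306). I'll carry B towards it.

>>> move_arm([
  [[-0.4,-0.75,0],[0,0,0],0],
  [[-0.8,-1.5,0],[0,0,0],0],
  [[-1.2,-2.25,0],[0,0,0],0],
  [[-1.6,-3.0,0],[0,0,0],0],
  [[-2.2,-3.6,0],[0,0,0],0],
  [[-2.7,-3.87,0],[0,0,0],0],
  [[-2.7,-3.87,0],[0,0,0],0],
  [[-2.7,-3.87,0],[0,0,0],0],
])

```text
time_s: 9.78
eef_pos: [0.6663, -0.1327, 0.158]
eef_rot: [-0.002, 0.155, 0.988, 0.001]
wrist_force: [-0.4, -0.8, -2.2]
opening: 0.522
```

```bash
cat > s.py <<'E'
from h import *
import sys
o=monitor.get_obs(); print(o['time_s'],np.round(o['eef_pos'],4))
cal=viewer.calibration('wrist'); im=viewer.camera('wrist'); cv2.imwrite(f'pics/{sys.argv[1]}.png',im)
hsv=cv2.cvtColor(im,cv2.COLOR_BGR2HSV)
w=cv2.inRange(hsv,(0,0,110),(180,60,255))
N,l,s,c=cv2.connectedComponentsWithStats(w)
for i in range(1,N):
    if s[i][4]>300: p=ray('wrist',*c[i],.008,cal); print(c[i].round(),s[i],p.round(4))
w6=ray('wrist',76,306,.008,cal)
print(rel([.632,-.122,.03]))
E
python3 s.py w7
```

```text
9.775 [ 0.6663 -0.1327  0.158 ]
[326. 195.] [     0      0    640    400 126419] [ 0.6763 -0.1285  0.008 ]
[317. 141.] [ 277  100   82   84 5328] [ 0.6307 -0.122   0.008 ]
[313. 373.] [ 254  327  131   68 2486] [ 0.8539 -0.198   0.008 ]
[ 0.59097027 -0.01291491  2.14621562]
```

View pics/w7.png

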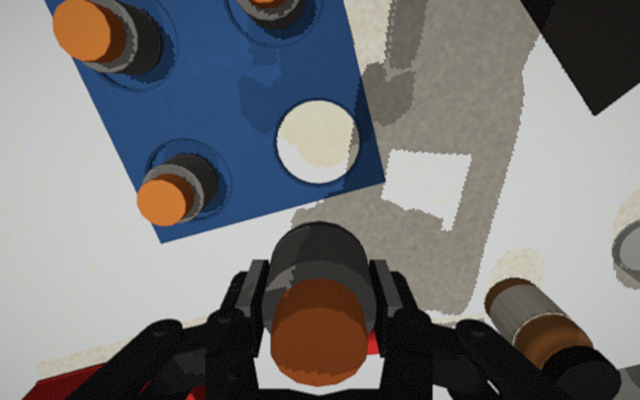

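The seat is visible in full at (317,141), and the wrist estimate agrees with the top view to 1 mm. I'll shift over it and go down.

>>> move_arm([
  [[0.35,-0.01,0.2],[0,0,0],0],
  [[0.6,-0.01,0.6],[0,0,0],0],
  [[0.6,-0.01,1.2],[0,0,0],0],
  [[0.6,-0.01,1.7],[0,0,0],0],
  [[0.6,-0.01,1.9],[0,0,0],0],
  [[0.6,-0.01,1.9],[0,0,0],0],
  [[0.6,-0.01,1.9],[0,0,0],0],
])

```text
time_s: 10.7
eef_pos: [0.6345, -0.1233, 0.0483]
eef_rot: [0.001, 0.155, 0.988, -0.0]
wrist_force: [-0.2, -0.0, -1.7]
opening: 0.521
```

```bash
python3 s.py w8;  python3 -c "
from h import *
print(rel([.631,-.122,.030]))"
```

```text
10.7 [ 0.6345 -0.1233  0.0483]
[520. 173.] [  353     0   287   400 88871] [ 0.6288 -0.0141  0.008 ]
[212.  58.] [171  28  88  45 766] [ 0.5313 -0.1412  0.008 ]
[318. 213.] [ 258  179  123   85 5489] [ 0.6186 -0.1179  0.008 ]
[ 32. 320.] [   0  224  139  176 6833] [ 0.6309 -0.2996  0.008 ]
[286. 278.] [268 264  34  26 427] [ 0.6502 -0.1472  0.008 ]
[317. 371.] [ 253  328  131   68 2716] [ 0.7192 -0.1509  0.008 ]
[0.05033958 0.01052122 0.30702357]
[0.06620899 0.00542832 0.30697957]
```

View pics/w8.png

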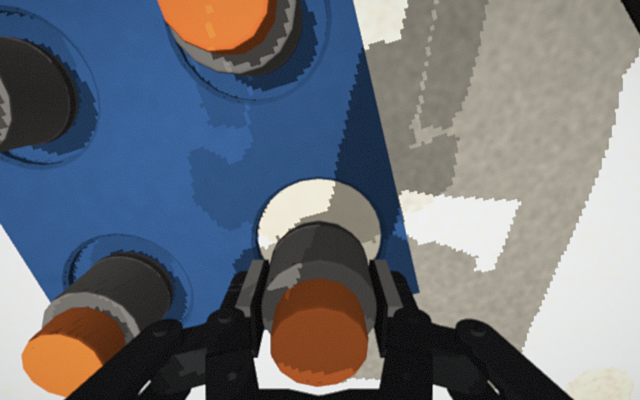

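The foot is centred over the seat, white floor spanning columns 258 to 381. I'll lower it.

>>> move_arm([
  [[0.06,0,0.15],[0,0,0],0],
  [[0.06,0,0.25],[0,0,0],0],
  [[0.06,0,0.29],[0,0,0],0],
  [[0.06,0,0.29],[0,0,0],0],
  [[0.06,0,0.29],[0,0,0],0],
])

```text
time_s: 11.38
eef_pos: [0.63, -0.1221, 0.0293]
eef_rot: [-0.0, 0.155, 0.988, 0.0]
wrist_force: [-0.7, 0.3, 0.2]
opening: 0.519
```

Contact: the foot's weight has come off the wrist. I'll release and rise.

>>> move_arm([
  [[0,0,0.01],[0,0,0],0],
  [[0,0,0.01],[0,0,0],100],
  [[0,0,0.01],[0,0,0],100],
  [[0,0,0.01],[0,0,0],100],
  [[0,0,0.01],[0,0,0],100],
  [[0,0,-0.6],[0,0,0],100],
  [[0,0,-1.4],[0,0,0],100],
  [[0,0,-1.4],[0,0,0],100],
  [[0,0,-1.4],[0,0,0],0],
  [[0,0,-1.4],[0,0,0],0],
])

```text
time_s: 12.62
eef_pos: [0.6289, -0.1217, 0.1115]
eef_rot: [-0.001, 0.155, 0.988, 0.0]
wrist_force: [-1.1, 0.4, 0.7]
opening: 0.602
```

```bash
sed -i 's/\.063/.068/g' w.py; python3 w.py w9; python3 s.py w9b
```

```text
12.625 [ 0.6289 -0.1217  0.1115] [-0.001  0.155  0.988  0.   ] [-1.12  0.42  0.67] 0.6017420561008835
orange [254.  36.] [ 217    0   75   75 4507] [ 0.5224 -0.1182  0.068 ] [ 1.71 -0.49  0.73]
orange [ 50. 103.] [   6   70   90   69 4912] [ 0.5197 -0.2229  0.068 ] [ 1.22 -2.16  0.73]
orange [318. 238.] [ 289  207   59   63 2950] [ 0.628  -0.1211  0.068 ] [0.02 0.01 0.73]
orange [145. 284.] [ 112  254   66   61 3020] [ 0.6248 -0.2255  0.068 ] [-0.47 -1.67  0.72]
orange [542. 352.] [528 348  30  10 168] [ 0.7445 -0.0125  0.068 ] [-1.28  2.32  0.72]
spot 0.62 [320. 240.] 3015 [ 0.6292 -0.1205  0.068 ]
12.725 [ 0.6291 -0.1218  0.1117]
[ 60. 250.] [    0     0   237   400 33130] [ 0.6051 -0.3163  0.008 ]
[290.  20.] [270   0  33  60 381] [ 0.5118 -0.1016  0.008 ]
[498. 184.] [  335     0   305   400 81339] [0.6536 0.0029 0.008 ]
[245.  75.] [220  53  53  33 303] [ 0.5325 -0.1396  0.008 ]
[97. 88.] [ 76  65  33  56 321] [ 0.5111 -0.2325  0.008 ]
[315. 193.] [ 273  162   93   74 2862] [ 0.6207 -0.121   0.008 ]
[319. 334.] [  262   260   115   136 11460] [ 0.7367 -0.1552  0.008 ]
[-0.04721232  0.0113304   1.36510294]
```

View pics/w9.png

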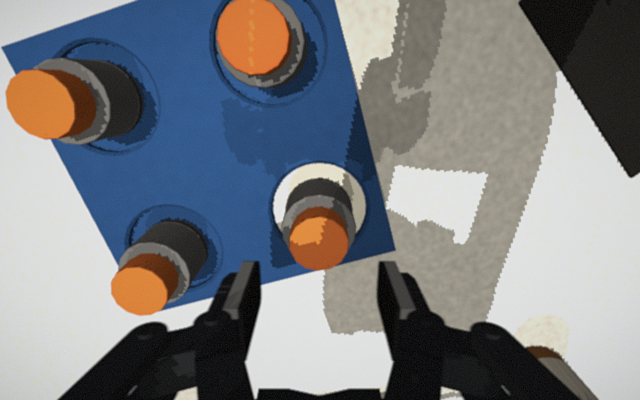

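B stands upright and centred in the seat (cap at (318,238)). Next is the proving press.

>>> move_arm([
  [[-0.01,0,0],[0,0,0],0],
  [[-0.01,0,0],[0,0,0],0],
  [[-0.01,0,0.3],[0,0,0],0],
  [[-0.01,0,0.55],[0,0,0],0],
  [[-0.01,0,0.65],[0,0,0],0],
  [[-0.01,0,0.72],[0,0,0],0],
  [[-0.01,0,0.72],[0,0,0],0],
  [[-0.01,0,0.72],[0,0,0],0],
])

```text
time_s: 13.78
eef_pos: [0.6303, -0.1222, 0.0709]
eef_rot: [-0.001, 0.155, 0.988, 0.0]
wrist_force: [-6.2, 0.3, 9.9]
opening: 0.004
```

>>> move_arm([
  [[0,0,0.08],[0,0,0],0],
  [[0,0,0.08],[0,0,0],0],
  [[0,0,0.08],[0,0,0],0],
  [[0,0,0.08],[0,0,0],0],
  [[0,0,0.08],[0,0,0],0],
  [[0,0,0.08],[0,0,0],0],
])

```text
time_s: 14.52
eef_pos: [0.6304, -0.1221, 0.0671]
eef_rot: [-0.001, 0.155, 0.988, -0.0]
wrist_force: [-8.1, 2.6, 16.1]
opening: 0.003
```

16 N held at about 9–10 mm. I'll retract and check.

>>> move_arm([
  [[0,0,-0.3],[0,0,0],0],
  [[0,0,-1.0],[0,0,0],0],
  [[0,0,-2.0],[0,0,0],0],
  [[0,0,-2.5],[0,0,0],0],
  [[0,0,-2.5],[0,0,0],0],
  [[0,0,-2.5],[0,0,0],0],
])

```text
time_s: 15.28
eef_pos: [0.6299, -0.122, 0.2137]
eef_rot: [-0.001, 0.155, 0.988, 0.0]
wrist_force: [-0.5, 0.6, -0.4]
opening: 0.004
```

```bash
python3 w.py w10; python3 -c "
from h import *
cv2.imwrite('pics/sc.png',viewer.camera('scene'))"
```

```text
15.275 [ 0.6299 -0.122   0.2137] [-0.001  0.155  0.988  0.   ] [-0.47  0.59 -0.41] 0.0037653893639210756
orange [278.  51.] [ 255   27   46   49 1755] [ 0.5222 -0.1184  0.068 ] [ 1.71 -0.49  2.42]
orange [143.  94.] [ 119   72   50   45 1734] [ 0.5191 -0.226   0.068 ] [ 1.21 -2.22  2.42]
orange [319. 187.] [ 299  166   40   42 1329] [ 0.6297 -0.1215  0.068 ] [-0.01  0.01  2.42]
orange [198. 220.] [ 177  200   43   41 1302] [ 0.6263 -0.2282  0.068 ] [-0.5  -1.7   2.41]
orange [507. 334.] [486 320  53  40 875] [0.826  0.0057 0.068 ] [-2.48  3.03  2.41]
spot 0.93 [318. 188.] 1376 [ 0.631  -0.1226  0.068 ]
```

View pics/sc.png

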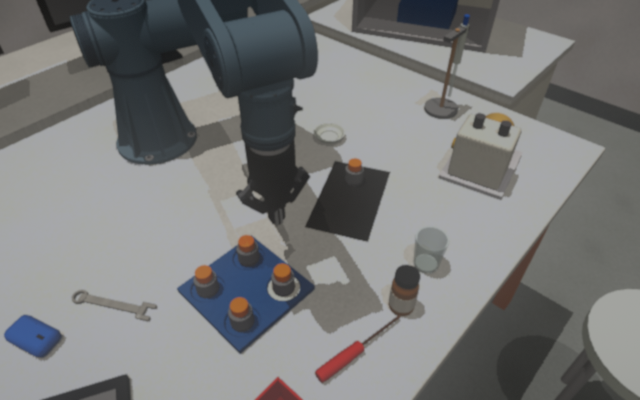

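The scene view shows the firm foot upright in the seat at (282,280) and the soft foot standing on the mat at (355,170), with the arm clear of both. I'll hand in.

```bash
python3 -c "
from h import *
print(workorder.hand_in())"
```

```text
the job is handed in; nothing more can be done
None
```

The firm foot is standing upright in the empty seat, proved by a held press there, and the job was handed in at about 15.4 s.

- **Finding the firm foot:** I pressed both caps on the mat with the fingers shut. Cap A, near (0.527, 0.234), gave 5.5 N at about 10 mm, so it is soft. Cap B, near (0.585, 0.137), gave 15.7 N at about 10 mm, so it is firm.
- **Placing and proving:** I set B in the seat at about (0.631, -0.122). The press there held 16.1 N at about 9–10 mm, short of the hard stop.
- **Last checks:** After the arm withdrew, the wrist camera put B's cap within about 2 mm of the seat centre. The scene view shows it upright, the soft foot still standing on the mat, and the arm clear of everything.
- **Loose ends:** The seat press also showed a sideways force of about 8 N, which was gone once the fingers lifted. The spotter's first "seat" hit in both the top and scene views was the plate's centre, so I measured the seat from its white floor instead. I viewed 10 pictures.

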